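# Maul back on its hook behind a child-proof cupboard door

### The arm

A 6-joint arm with a two-finger parallel gripper is mounted at the origin on the work surface. World frame = base frame: x ahead of the robot, y to its left, z up, the work surface at z = 0. Lengths are in m, angles in rad, forces in N, time in s.
With the tool pointing down it reaches from about 0.275 to 1 m from the base axis. Payload 8.4 kg.
Tool frame: the origin (TCP) lies midway between the tips of the shut fingers; the grasp point (between the pads) lies 19 mm behind it; z points along the fingers, x is the direction in which the jaws open and shut, and the axes are right-handed (so a half turn about z gives the same grasp; the last joint's range is limited). The gripper opens to 85 mm and grips with 20 to 120 N. Pads are 22 mm wide; open, the fingers measure 114 mm over their backs; the gripper's body (76 mm by 85 mm) begins 54 mm behind the grasp point. The pads swing forward as they close: fully open they stand 13 mm farther back than shut.
Start: joints at [1.259, 0.353, 1.633, -0, 1.155, -0.002], TCP at [0.191, 0.595, 0.231] pointing down, gripper open.
Joint ranges: [-2.63, 2.63], [-0.92, 2.1], [0.06, 2.66], [-1.3, 4.44], [0, 2.69], [-3.02, 3.02]. Speed limits (rad/s): [2.22, 2.22, 2.79, 3.14, 3.14, 3.14].

### API

Orientations are given as a rotation vector (axis times angle).
In Python, from cell import r gives the robot as it stands.
- The arm moves only by the shell command python3 -m handwheel 'ROWS'. ROWS is JSON, a list of rows, each an object of numbers: "tx", "ty", "tz": the shift along the tool's x, y, z as a fraction of full scale; "wx", "wy", "wz": the turn, a rotation vector about the tool's x, y, z as a fraction of full scale; "claw": the closure, from 0 (fully open) to 1 (shut). In form: [{"tx": .., "ty": .., "tz": .., "wx": .., "wy": .., "wz": .., "claw": ..}, ...]. A call has exactly 8 rows; each row shifts and turns the commanded pose from where the row before left it, along the tool's axes as they then stand; what a row does not reach is not made up. Full scale, the value 1, is 20 mm for a shift and 8 degrees for a turn. A row lasts 1/8 s, in which the tool goes at most 62.5 mm and 10.7 degrees, less where a joint would pass 70% of its speed; a pose out of reach is approached as far as the arm can. A call with a number of a shift or a turn outside -1 to 1 is refused whole. A call with a gripper value outside its range is refused whole. The fingers move at their own pace and stop on an object; the grip force is fixed at half the most. Time passes only in rows, so rows that do not move let the fingers close, or fill a call up. It gives the time, the measured TCP pose, the force and the opening at its end, in the units of the state.
- r.get_obs(): the state, without advancing time (a new reading comes with each control period).
- r.capture(name): name is "scene" or "top" or "wrist"; returns a dict with "color" (480x640x3 uint8, blue, green, red), "fx", "fy", "cx", "cy" (pixels), "k1" (the pictures are not rectified: a ray, as slopes to the right and down, at radius r is drawn at 1 + k1 r^2 times it, then the intrinsics apply), "rvec" (rotation vector, rad) and "tvec" (3), from world to camera coordinates, as OpenCV has them. Camera axes: x right, y down, z forward; pixel columns grow to the right and rows downward; lengths in m; the calibration is good to about 2 mm. A picture is of the moment at which its call begins. There is no depth.
- r.finish_job(): hands the job in, once; it reports no verdict.
The state is a dict: "time_s": time; "joints": joint angles; "qvel": joint speeds; "tau": joint torques, N m; "position": TCP position; "tool_rot": TCP orientation; "force": force on the tool from outside, world axes, zero at the start; "ft_torque": the same for the moment, N m; "finger_gap": finger opening in m.
Only numpy, scipy, OpenCV 4.12 (cv2) and the standard library are available. Lean on these libraries where they do the work, as an engineer would, in place of code of your own. Each camera call takes 0.05 s, during which the arm holds its last target. There are 200 camera calls.

### The job

Put the big maul away: open the tool cupboard's door wide, about square to its front or farther - a hidden spring catch behind the door stops it a few centimetres open and must be pressed down through the gap while the door is drawn on - and hang the maul by its knob on the empty middle hook inside the door, lowering it onto the hook before you let go. Do not knock the two tools hanging beside it, leave everything else on the bench where it is, and leave the door open.

Things in the scene. Friction and masses are not known exactly. Their poses are not given: they have to be found in the camera images.
- cupboard: plywood bench-top cupboard, 180 mm deep, 330 wide, 318 high (all sizes here in mm), fixed. Origin: centre of its underside; x points into it (its front faces -x), z up. One full-width door on the front, hinged on the +y side. A wooden batten, 12 deep and 14 high, runs along the front edge under the top board, lower edge at height 288; batten and top begin 1 mm behind the shut door.
- door (a joint): opening angle of the cupboard door, rad: 0 shut, 1.57 square to the front, at most 1.9. Its free edge swings towards the robot. The hinge is stiff (0.25 N m), so the door stays where it is left. When shut it can be drawn only 0.16 to 0.3 rad, until its safety catch (see catch_zone) hooks behind the batten.
- door_hinge (a point): point on the door's vertical hinge axis at the height of its top edge, 300 mm. Axes of the door frame, used for all points of the door: x = normal of the door's inner face (into the cupboard when shut), y along the door from free edge to hinge, z up. Inner face at x = 0, outer face at x = -16; the panel runs from y = 0 to -330 and from height 30 to 300; 1 kg.
- catch_zone (a point): on the inner face (x = 0), y = -243, height 284 mm: middle of the zone where the safety catch sits, hidden while shut. The catch's tongue, 24 wide along y, stands straight out of the face, upper side at height 284, to x = 73. The tongue's middle lies anywhere from y = -198 to -288: it differs each time and is not reported; look or feel for it through the gap.
- catch_gap (a point): x = 20, y = -243, height 284 mm: as catch_zone, but 20 off the face, where a finger can press. The tongue's end (x = 63 to 73) is turned up to height 298 and stops at the batten with a gap of about 50. It springs straight down (4 N at first, 8 N at 14 mm, 18 mm at most); held down 11 mm or more it passes under the batten. A housing under it, height 215 to 260, stands 12 off the face.
- door_handle (a point): middle of the door's handle: a level steel bar, 10 mm thick and 100 long along the door, 42 in front of the outer face (37 clear behind it), at height 285: x = -58, y = -245 in the door frame. Two 8 thick stays hold it, 45 either side of the middle. Axes of the door frame.
- hook_free (a point): seat of the empty middle one of three hooks inside the door: x = 55, y = -100, height 240 mm. Each hook is a fork: two level prongs, 6 wide and 6 high, stand 80 out of the inner face; the slot between them is 22 wide and open at the outer end; the outer 4 are turned up by 6. The point is midway between the prongs, level with their upper sides, where the knob's underside rests.
- hook_hinge_side (a point): the same point of the hook on the hinge side (y = -38), where the small mallet hangs.
- hook_edge_side (a point): the same point of the hook on the free-edge side (y = -162), where the slicker hangs.
- maul: the big maul, standing on its head on the bench to the right of the cupboard, handle up: 190 mm high, round about its z axis. White nylon head 52 across and 75 high, wooden handle 18 to 25 across, and at the top a wooden knob 34 across and 40 high (its top edge bevelled over the last 10). 0.29 to 0.47 kg. Origin: centre of the head's lower end; z points along the handle to the knob.
- maul_neck (a point): on the maul's axis at the flat underside of its knob, 150 above its origin; the handle there is 18 to 20 across.
- small_mallet: small mallet hanging head down by its knob, 170 mm long: knob 36 across and 36 high, head 38 across and 60 high. Origin: centre of its lower end, z up along the handle.
- small_mallet_neck (a point): centre of the underside of the small mallet's knob, 134 above its origin.
- slicker: wooden edge slicker hanging by its knob, 160 mm long: knob 36 across and 36 high, dark lower part 32 across and 85 high. Origin: centre of its lower end, z up.
- slicker_neck (a point): centre of the underside of the slicker's knob, 124 above its origin.
- dye_jar: amber glass dye jar, 58 mm across, 68 high, standing on the bench. Leave it alone.
- glue_bottle: white bottle, 52 mm across, 115 high, standing on the bench. Leave it alone.
- tool_pot: white pot of stamping tools, 88 mm across at the rim, about 155 high with the tools, standing on the bench. Leave it alone.
- stamp_a: steel stamping tool, 110 mm long, lying on the bench. Leave it alone.
- stamp_b: another steel stamping tool, 110 mm long, lying on the bench. Leave it alone.
- swivel_knife: steel swivel knife, 140 mm long, lying on the bench. Leave it alone.
Things that resemble listed ones, but are neither listed nor needed, are in the scene too. Leave any blue or green look-alike of the maul alone.

How it is judged:
By the outcome, as a careful person would: the job done as asked, in the order asked, and still so for the second after the job is handed in, with the robot touching nothing.
It also fails if it takes over 72 s, if anything falls off the work surface, if the arm or the gripper's body presses on something with over 40 N, if the wrist force passes 120 N, or if a joint passes its speed limit or range.

## Working session

There is one attempt and no reset: what is moved stays moved. The work goes in short steps, Python scripts to look and compute and a shell command to move; the robot and the scene stay as the last step left them, time stands still between calls to the robot, and variables do not carry over. Pictures are saved under pics/ and viewed, about 8 in all and at most 12, crops included, and the job is handed in when it is done.

```bash
ls; mkdir -p pics
cat > h.py <<'E'
import numpy as np, cv2
from cell import r
def cap(n,f=None):
    c=r.capture(n)
    if f: cv2.imwrite('pics/'+f,c['color'])
    c['R']=cv2.Rodrigues(np.array(c['rvec'],float))[0]; c['t']=np.array(c['tvec'],float).ravel()
    c['o']=-c['R'].T@c['t']; return c
def ray(c,u,v):
    x=np.array([(u-c['cx'])/c['fx'],(v-c['cy'])/c['fy']]); y=x.copy()
    for _ in range(20): y=x/(1+c['k1']*(y@y))
    d=c['R'].T@np.array([y[0],y[1],1]); return d/np.linalg.norm(d)
def onz(c,u,v,z):
    d=ray(c,u,v); return c['o']+d*(z-c['o'][2])/d[2]
def tri(c1,p1,c2,p2):
    d1,d2=ray(c1,*p1),ray(c2,*p2)
    s=np.linalg.lstsq(np.c_[d1,-d2],c2['o']-c1['o'],rcond=None)[0]
    a,b=c1['o']+s[0]*d1,c2['o']+s[1]*d2; return (a+b)/2,np.linalg.norm(a-b)
def proj(c,P):
    q=c['R']@np.asarray(P)+c['t']; x=q[:2]/q[2]; x=x*(1+c['k1']*(x@x)); return np.array([c['fx']*x[0]+c['cx'],c['fy']*x[1]+c['cy']])
def st():
    o=r.get_obs(); R=cv2.Rodrigues(np.array(o['tool_rot'],float))[0]
    print(o['time_s'],np.round(o['position'],4),'F',np.round(o['force'],1),'gap',round(o['finger_gap'],4));print(np.round(R,3)); print('q',np.round(o['joints'],2)); return o,R
E
python3 - <<'E'
from h import *
st()
a=cap('scene','s0.png');b=cap('top','t0.png')
for c in(a,b): print(c['o'],c['R'][2],c['fx'])
E
```

```text
pics
0.0 [0.1904 0.5948 0.2306] F [ 0.6 -0.4  0.2] gap 0.0856
[[ 0.305  0.952 -0.   ]
 [ 0.952 -0.305 -0.001]
 [-0.001  0.    -1.   ]]
q [ 1.26  0.35  1.63 -0.    1.16 -0.  ]
[ 1.20988918 -0.80239424  0.92726934] [-0.54972868  0.57787172 -0.60321029] 538.9495108994871
[ 0.27449044 -0.08375694  1.59278278] [ 0.19416097 -0.02008629 -0.98076402] 543.2901002317532
```

View pics/s0.png

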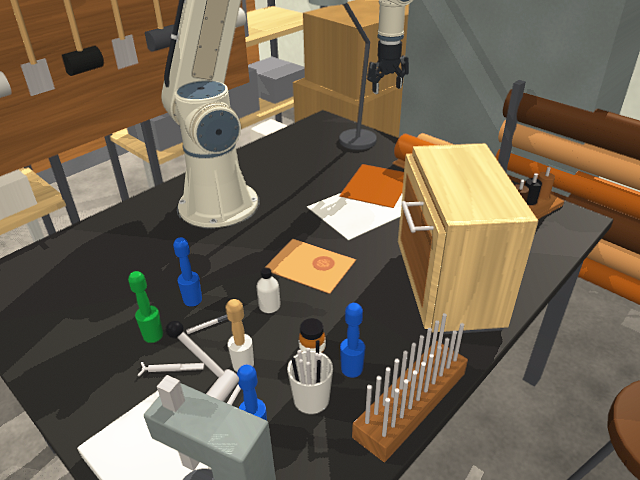

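View pics/t0.png

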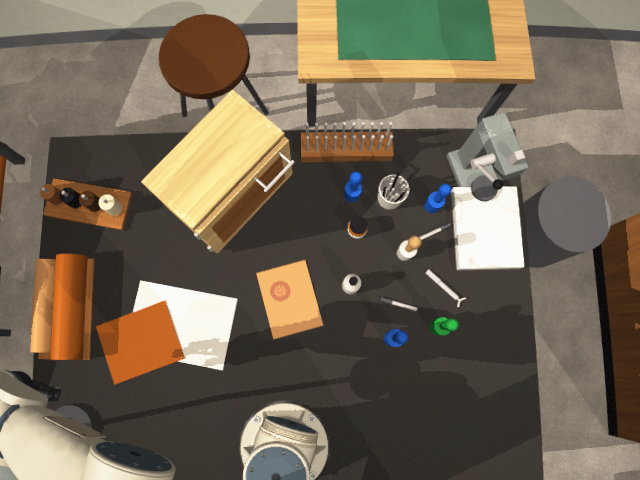

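The scene view shows the cupboard at (470,230), with its handle at (415,215). The maul with the white head and wooden handle is at (238,340). Blue look-alikes stand at (185,270), (352,340) and (250,390), and a green one at (145,305). In the top view the maul is at (408,248) and the handle at (275,172). Only the white and wooden one fits the description.

Run:
```python
from h import *
a=cv2.imread('pics/s0.png');b=cv2.imread('pics/t0.png')
A=cv2.resize(a[130:350,380:550],None,fx=2.6,fy=2.6,interpolation=cv2.INTER_CUBIC)
B=cv2.resize(b[80:270,130:310],None,fx=3,fy=3,interpolation=cv2.INTER_CUBIC)[:,:]
M=cv2.resize(a[280:400,200:290],None,fx=2.2,fy=2.2)
H=572;W=np.zeros((600,800,3),np.uint8)
A=cv2.resize(a[135:335,390:545],None,fx=2.9,fy=2.9,interpolation=cv2.INTER_CUBIC)[:580,:350]
B=cv2.resize(b[85:265,135:300],None,fx=2.7,fy=2.7,interpolation=cv2.INTER_CUBIC)
W[:A.shape[0],:A.shape[1]]=A[:, :450]; W[:B.shape[0],350:350+B.shape[1]]=B[:,:450]
cv2.imwrite('pics/c1.png',W)
```

```text
(no output)
```

View pics/c1.png

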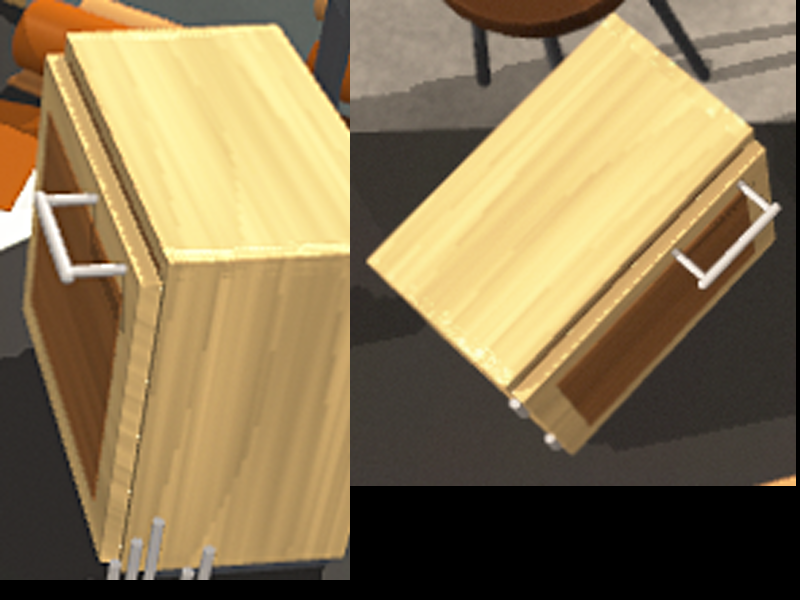

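The crop shows the cupboard's top corners, front edge and handle bar clearly, so I can triangulate them.

```bash
cat >> h.py <<'E'
def blob(im,box,f):
    x0,y0,x1,y1=box; s=im[y0:y1,x0:x1].astype(int); m=f(s[...,0],s[...,1],s[...,2]).astype(np.uint8)
    n,l,stt,ce=cv2.connectedComponentsWithStats(m); i=1+np.argmax(stt[1:,4]); return ce[i]+[x0,y0],stt[i]+np.array([x0,y0,0,0,0])
E
python3 - <<'E'
from h import *
a=cap('scene');b=cap('top')
T=[(141.7,182),(232.4,90.6),(283.9,133.1),(193.5,227.6)]
P=[onz(b,*t,.318) for t in T]
for p in P: print(np.round(p,4))
print([round(np.linalg.norm(P[i]-P[(i+1)%4]),4) for i in range(4)])
print('fl',tri(b,T[3],a,(412.8,146.4)),'fr',tri(b,T[2],a,(448.6,225.3)))
print('bar',tri(b,(265.7,190.6),a,(403.1,202.6)),tri(b,(293.5,162),a,(413.4,230.5)))
pl=onz(b,265.7,190.6,.285),onz(b,293.5,162,.285);print(pl)
ang=[np.degrees(np.arctan2(*(P[i]-P[j])[[1,0]])) for i,j in((3,2),(0,1),(0,3),(1,2))];print(ang)
tan=lambda B,G,R:(R>150)&(R-B>50)&(G>100)
wh=lambda B,G,R:(R>150)&(abs(R-B)<50)
print('tan',blob(b['color'],(395,228,425,265),tan),blob(a['color'],(222,295,250,345),tan))
print('wh',blob(b['color'],(393,232,423,265),wh),blob(a['color'],(222,325,258,385),wh))
E
```

```text
[0.6817 0.3288 0.318 ]
[0.9216 0.1071 0.318 ]
[ 0.8018 -0.0244  0.318 ]
[0.5636 0.1956 0.318 ]
[np.float64(0.3266), np.float64(0.1779), np.float64(0.3242), np.float64(0.178)]
fl (array([0.56589307, 0.19770244, 0.31790485]), np.float64(0.005877183267862632)) fr (array([ 0.80548692, -0.02225277,  0.3155408 ]), np.float64(0.006325145465969334))
bar (array([0.66533354, 0.02579444, 0.28320726]), np.float64(0.005893274918562642)) (array([ 0.74051755, -0.04402488,  0.28289013]), np.float64(0.007899936733308768))
(array([0.66250395, 0.02363257, 0.285     ]), array([ 0.73661753, -0.04671291,  0.285     ]))
[np.float64(137.27573574162), np.float64(137.26530238310372), np.float64(48.41271294765395), np.float64(47.65642987229246)]
tan (array([412.47560976, 243.41463415]), array([405, 236,  16,  17, 164])) (array([235.27272727, 319.29175476]), array([226, 299,  18,  46, 473]))
wh (array([405.03921569, 251.32843137]), array([397, 240,  20,  20, 204])) (array([240.89220564, 352.35323383]), array([228, 334,  26,  37, 603]))
```

```bash
python3 -m handwheel '[{"tz":-1,"wz":1,"claw":0.5},{"tz":-1,"wz":1,"claw":0.5},{"tz":-1,"wz":1,"claw":0.5},{"tz":-1,"ty":1,"tx":-0.5,"claw":0.5},{"tz":-1,"ty":1,"tx":-0.5,"claw":0.5},{"tz":-1,"ty":1,"tx":-0.5,"claw":0.5},{"tz":-1,"ty":1,"tx":-0.5,"claw":0.5},{"tz":-1,"ty":1,"tx":-0.5,"claw":0.5}]'
python3 -m handwheel '[{"ty":1,"tx":-0.5,"claw":0.5},{"ty":1,"tx":-0.5,"claw":0.5},{"ty":1,"tx":-0.5,"claw":0.5},{"ty":1,"claw":0.5},{"ty":1,"claw":0.5},{"ty":1,"claw":0.5},{"ty":1,"claw":0.5},{"ty":1,"claw":0.5}]'
python3 - <<'E'
from h import *
st()
a=cap('scene');b=cap('top')
E
python3 - <<'E'
from h import *
import cv2
a=cap('scene');b=cap('top')
k,e=tri(b,(414,241.7),a,(235,308)); print('knob',k,e)
for z in(.16,.17): print(onz(b,414,241.7,z),onz(a,235,308,z))
print('head',onz(b,405,251.3,.03),onz(a,240.9,352.4,.0375))
for z in(0,.0375,.075,.15,.19): print(z,proj(b,[k[0],k[1],z]),proj(a,[k[0],k[1],z]))
E
```

```text
0.2 [0.1904 0.595  0.2308] F [ 0.5 -0.3 -0.3] gap 0.0852
[[ 0.305  0.952 -0.   ]
 [ 0.952 -0.305 -0.001]
 [-0.001 -0.    -1.   ]]
q [ 1.26  0.35  1.63  0.    1.16 -0.  ]
knob [ 0.54848717 -0.3624167   0.17109796] 0.00392278721583226
[ 0.5494755  -0.36620203  0.16      ] [ 0.54003475 -0.35440893  0.16      ]
[ 0.54755626 -0.36423073  0.17      ] [ 0.54876512 -0.36024762  0.17      ]
head [ 0.54620414 -0.36353307  0.03      ] [ 0.5476339 -0.3619456  0.0375   ]
0 [402.90356968 252.30659241] [242.78377571 364.12455944]
0.0375 [405.01429939 250.09130057] [240.99019905 352.7302707 ]
0.075 [407.22394542 247.77128932] [239.12753506 340.86420244]
0.15 [411.96887269 242.78623519] [235.17968949 315.60325637]
0.19 [414.69504636 239.92015725] [232.94369603 301.22839733]validation failed for argument at $[0]...
validation failed for argument at $[0]...
```

The maul measures (0.548, -0.363), and the knob and head rays agree. Rows apparently need all the keys.

```bash
python3 -m handwheel '[{"tx":0,"ty":0,"tz":-1,"wx":0,"wy":0,"wz":1,"claw":0.5},{"tx":0,"ty":0,"tz":-1,"wx":0,"wy":0,"wz":1,"claw":0.5},{"tx":0,"ty":0,"tz":-1,"wx":0,"wy":0,"wz":1,"claw":0.5},{"tx":-0.5,"ty":1,"tz":-1,"wx":0,"wy":0,"wz":0,"claw":0.5},{"tx":-0.5,"ty":1,"tz":-1,"wx":0,"wy":0,"wz":0,"claw":0.5},{"tx":-0.5,"ty":1,"tz":-1,"wx":0,"wy":0,"wz":0,"claw":0.5},{"tx":-0.5,"ty":1,"tz":-1,"wx":0,"wy":0,"wz":0,"claw":0.5},{"tx":-0.5,"ty":1,"tz":-1,"wx":0,"wy":0,"wz":0,"claw":0.5}]'
python3 - <<'E'
from h import *
st()
E
```

```text
time_s: 1.4
position: [0.2321, 0.4905, 0.3921]
tool_rot: [2.867, 1.284, 0.0]
force: [0.6, 0.2, 0.4]
finger_gap: 0.0427
1.4 [0.2321 0.4905 0.3921] F [0.6 0.2 0.4] gap 0.0427
[[ 0.666  0.746  0.   ]
 [ 0.746 -0.666  0.   ]
 [ 0.     0.    -1.   ]]
q [ 1.13  0.11  1.6  -0.    1.44  0.28]
```

```bash
python3 -m handwheel '[{"tx":-0.5,"ty":1,"tz":0,"wx":0,"wy":0,"wz":0.1,"claw":0.5},{"tx":-0.5,"ty":1,"tz":0,"wx":0,"wy":0,"wz":0,"claw":0.5},{"tx":-0.5,"ty":1,"tz":0,"wx":0,"wy":0,"wz":0,"claw":0.5},{"tx":-0.5,"ty":1,"tz":0,"wx":0,"wy":0,"wz":0,"claw":0.5},{"tx":-0.5,"ty":1,"tz":0,"wx":0,"wy":0,"wz":0,"claw":0.5},{"tx":-0.5,"ty":1,"tz":0,"wx":0,"wy":0,"wz":0,"claw":0.5},{"tx":0,"ty":1,"tz":0,"wx":0,"wy":0,"wz":0,"claw":0.5},{"tx":0,"ty":1,"tz":0,"wx":0,"wy":0,"wz":0,"claw":0.5}]' | head -2
for i in 1 2 3; do :; done
python3 -m handwheel '[{"tx":0,"ty":1,"tz":0,"wx":0,"wy":0,"wz":0,"claw":0.5},{"tx":0,"ty":1,"tz":0,"wx":0,"wy":0,"wz":0,"claw":0.5},{"tx":0,"ty":1,"tz":0,"wx":0,"wy":0,"wz":0,"claw":0.5},{"tx":0,"ty":1,"tz":0,"wx":0,"wy":0,"wz":0,"claw":0.5},{"tx":0,"ty":1,"tz":0,"wx":0,"wy":0,"wz":0,"claw":0.5},{"tx":0,"ty":1,"tz":0,"wx":0,"wy":0,"wz":0,"claw":0.5},{"tx":0,"ty":1,"tz":0,"wx":0,"wy":0,"wz":0,"claw":0.5},{"tx":0,"ty":1,"tz":0,"wx":0,"wy":0,"wz":0,"claw":0.5}]' | head -2
python3 -m handwheel '[{"tx":0,"ty":1,"tz":0,"wx":0,"wy":0,"wz":0,"claw":0.5},{"tx":0,"ty":1,"tz":0,"wx":0,"wy":0,"wz":0,"claw":0.5},{"tx":0,"ty":1,"tz":0,"wx":0,"wy":0,"wz":0,"claw":0.5},{"tx":0,"ty":1,"tz":0,"wx":0,"wy":0,"wz":0,"claw":0.5},{"tx":0,"ty":1,"tz":0,"wx":0,"wy":0,"wz":0,"claw":0.5},{"tx":0,"ty":1,"tz":0,"wx":0,"wy":0,"wz":0,"claw":0.5},{"tx":0,"ty":1,"tz":0,"wx":0,"wy":0,"wz":0,"claw":0.5},{"tx":0,"ty":1,"tz":0,"wx":0,"wy":0,"wz":0,"claw":0.5}]' | head -2
python3 -m handwheel '[{"tx":0,"ty":1,"tz":0,"wx":0,"wy":0,"wz":0,"claw":0.5},{"tx":0,"ty":1,"tz":0,"wx":0,"wy":0,"wz":0,"claw":0.5},{"tx":0,"ty":1,"tz":0,"wx":0,"wy":0,"wz":0,"claw":0.5},{"tx":0,"ty":1,"tz":0,"wx":0,"wy":0,"wz":0,"claw":0.5},{"tx":0,"ty":1,"tz":0,"wx":0,"wy":0,"wz":0,"claw":0.5},{"tx":0,"ty":1,"tz":0,"wx":0,"wy":0,"wz":0,"claw":0.5},{"tx":0,"ty":1,"tz":0,"wx":0,"wy":0,"wz":0,"claw":0.5},{"tx":0,"ty":1,"tz":0,"wx":0,"wy":0,"wz":0,"claw":0.5}]' | head -2
python3 - <<'E'
from h import *
st(); cap('wrist','w1.png')
E
```

```text
time_s: 2.4
position: [0.3099, 0.3377, 0.3911]
time_s: 3.4
position: [0.4276, 0.2295, 0.391]
time_s: 4.4
position: [0.5462, 0.1218, 0.3912]
time_s: 5.4
position: [0.664, 0.0136, 0.3913]
5.4 [0.664  0.0136 0.3913] F [ 0.6 -0.2 -0.3] gap 0.0425
[[ 0.676  0.737  0.   ]
 [ 0.737 -0.676  0.   ]
 [ 0.     0.    -1.   ]]
q [ 0.02  0.32  1.34  0.    1.49 -0.81]
```

View pics/w1.png

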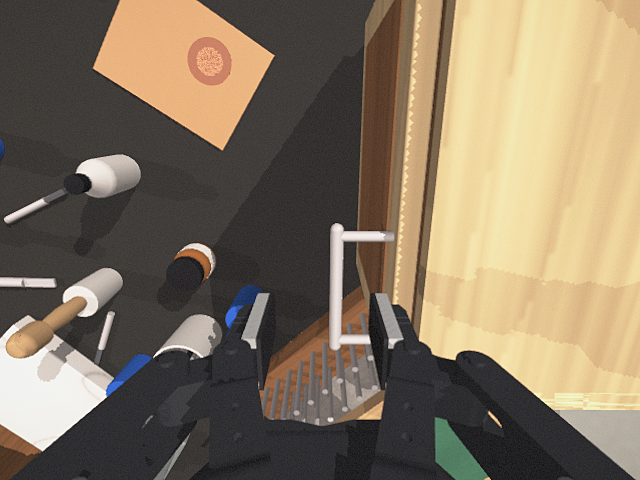

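The wrist view shows the handle bar from (336,229) to (334,347), the open fingers on either side of it, and the door parallel to the tool's y. I'll refine from here.

Run:
```python
from h import *
o,R=st();w=cap('wrist')
p=[onz(w,336,229,.285),onz(w,335,347,.285)];print(p,np.linalg.norm(p[0]-p[1]));m=(p[0]+p[1])/2
d=p[0]-p[1];print('ang',np.degrees(np.arctan2(d[1],d[0])))
print('m',m,'tool delta mm',1e3*R.T@(m-np.array(o['position'])))
# cupboard top front edge & door top outer edge
for q in((437,100),(422,260)): print(onz(w,*q,.318))
for q in((413,100),(396,260)): print('door outer?',onz(w,*q,.300))
```

```text
5.45 [0.6654 0.012  0.3909] F [-0.7 -1.7 -1. ] gap 0.0422
[[ 0.677  0.736  0.001]
 [ 0.736 -0.677 -0.001]
 [-0.     0.001 -1.   ]]
q [ 0.02  0.32  1.34 -0.    1.49 -0.81]
[array([0.66803388, 0.02322432, 0.285     ]), array([ 0.7444871 , -0.04633058,  0.285     ])] 0.10335849194427874
ang 137.70499438563073
m [ 0.70626049 -0.01155313  0.285     ] tool delta mm [ 10.35915387  45.89162435 105.92388032]
[0.64103409 0.12319073 0.318     ]
[0.71412077 0.0567814  0.318     ]
door outer? [0.63406349 0.11688759 0.3       ]
door outer? [0.71070431 0.0421095  0.3       ]
```

```bash
python3 -m handwheel '[{"tx":0.5,"ty":1,"tz":0.5,"wx":0,"wy":0,"wz":0,"claw":0.6},{"tx":0,"ty":1,"tz":0.5,"wx":0,"wy":0,"wz":0,"claw":0.6},{"tx":0,"ty":0.3,"tz":0.9,"wx":0,"wy":0,"wz":0,"claw":0.6},{"tx":0,"ty":0,"tz":0.9,"wx":0,"wy":0,"wz":0,"claw":0.6},{"tx":0,"ty":0,"tz":0.9,"wx":0,"wy":0,"wz":0,"claw":0.6},{"tx":0,"ty":0,"tz":0.9,"wx":0,"wy":0,"wz":0,"claw":0.6},{"tx":0,"ty":0,"tz":0.9,"wx":0,"wy":0,"wz":0,"claw":0.6},{"tx":0,"ty":0,"tz":0.7,"wx":0,"wy":0,"wz":0,"claw":0.6}]'
python3 -m handwheel '[{"tx":0,"ty":0,"tz":0,"wx":0,"wy":0,"wz":0,"claw":1},{"tx":0,"ty":0,"tz":0,"wx":0,"wy":0,"wz":0,"claw":1},{"tx":0,"ty":0,"tz":0,"wx":0,"wy":0,"wz":0,"claw":1},{"tx":0,"ty":0,"tz":0,"wx":0,"wy":0,"wz":0,"claw":1},{"tx":-0.4,"ty":0,"tz":0,"wx":0,"wy":0,"wz":0.1,"claw":1},{"tx":-0.4,"ty":0,"tz":0,"wx":0,"wy":0,"wz":0.3,"claw":1},{"tx":-0.4,"ty":0,"tz":0,"wx":0,"wy":0,"wz":0.3,"claw":1},{"tx":-0.4,"ty":0,"tz":0,"wx":0,"wy":0,"wz":0.3,"claw":1}]'
```

```text
time_s: 6.5
position: [0.7034, -0.0091, 0.266]
tool_rot: [-2.876, -1.264, 0.001]
force: [-0.8, -0.3, 0.5]
finger_gap: 0.034
time_s: 7.5
position: [0.6771, -0.0247, 0.267]
tool_rot: [-2.944, -1.055, 0.006]
force: [-17.8, 34.9, 4.1]
finger_gap: 0.0078
```

```bash
python3 -m handwheel '[{"tx":0,"ty":-0.2,"tz":0,"wx":0,"wy":0,"wz":0,"claw":1},{"tx":-0.1,"ty":-0.15,"tz":0,"wx":0,"wy":0,"wz":0,"claw":1},{"tx":-0.25,"ty":-0.07,"tz":0,"wx":0,"wy":0,"wz":0.17,"claw":1},{"tx":-0.25,"ty":-0.07,"tz":0,"wx":0,"wy":0,"wz":0.17,"claw":1},{"tx":-0.25,"ty":-0.07,"tz":0,"wx":0,"wy":0,"wz":0.17,"claw":1},{"tx":0,"ty":0,"tz":0,"wx":0,"wy":0,"wz":0,"claw":1},{"tx":0,"ty":0,"tz":0,"wx":0,"wy":0,"wz":0,"claw":1},{"tx":0,"ty":0,"tz":0,"wx":0,"wy":0,"wz":0,"claw":1}]'
python3 - <<'E'
from h import *
o,R=st()
h=np.array([.562,.1977]);d=np.array(o['position'])[:2]-h
print('theta',np.arctan2(-.208,.1415)-np.arctan2(d[1],d[0]),np.linalg.norm(d),'Ftool',R.T@np.array(o['force']))
E
```

```text
time_s: 8.5
position: [0.6657, -0.0299, 0.2672]
tool_rot: [-2.99, -0.955, -0.019]
force: [24.2, 17.2, -20.5]
finger_gap: 0.0077
8.5 [ 0.6657 -0.0299  0.2672] F [ 24.2  17.2 -20.5] gap 0.0077
[[ 0.815  0.58   0.011]
 [ 0.58  -0.815  0.006]
 [ 0.012  0.001 -1.   ]]
q [-0.05  0.38  1.51  0.01  1.24 -0.67]
theta 0.16995743098136828 0.25013586201941296 Ftool [29.43557883  0.03953165 20.87604549]
```

```bash
python3 -m handwheel '[{"tx":0.1,"ty":0,"tz":0,"wx":0,"wy":0,"wz":0,"claw":0.6},{"tx":0,"ty":0,"tz":0,"wx":0,"wy":0,"wz":0,"claw":0.6},{"tx":0,"ty":0,"tz":-0.3,"wx":0,"wy":0,"wz":0,"claw":0.6},{"tx":0,"ty":0,"tz":-0.8,"wx":0,"wy":0,"wz":0,"claw":0.6},{"tx":0,"ty":0,"tz":-1,"wx":0,"wy":0,"wz":0,"claw":0.7},{"tx":0,"ty":-1,"tz":-1,"wx":0,"wy":0,"wz":0,"claw":0.8},{"tx":1,"ty":-1,"tz":-1,"wx":0,"wy":0,"wz":0,"claw":1},{"tx":1,"ty":-1,"tz":-1,"wx":0,"wy":0,"wz":0,"claw":1}]'
python3 - <<'E'
from h import *
st(); cap('wrist','w2.png')
E
```

```text
time_s: 9.5
position: [0.6595, 0.0409, 0.3716]
tool_rot: [2.993, 0.954, 0.002]
force: [0.9, -0.3, -0.6]
finger_gap: -0.0002
9.5 [0.6595 0.0409 0.3716] F [ 0.9 -0.3 -0.6] gap -0.0002
[[ 0.816  0.579  0.001]
 [ 0.579 -0.816  0.   ]
 [ 0.001  0.    -1.   ]]
q [ 0.06  0.32  1.38  0.    1.45 -0.56]
```

View pics/w2.png

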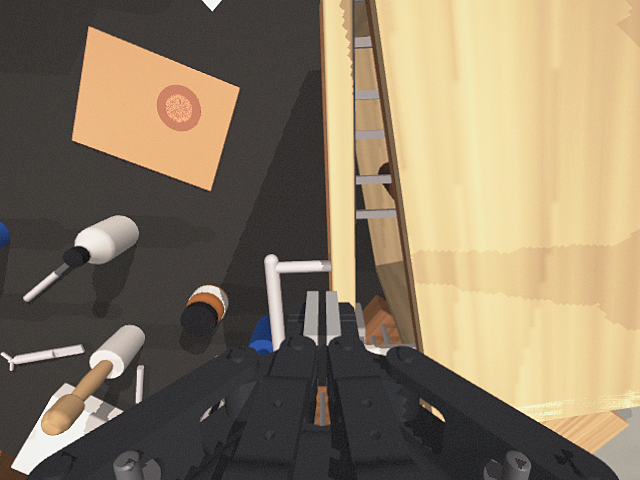

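The gap shows between columns 355 and 400, with hook prongs at rows 42 to 213. The fingers hide the catch zone below row 240, so I'm shifting the tool to see it.

```bash
python3 -m handwheel '[{"tx":0.5,"ty":1,"tz":0,"wx":0,"wy":0,"wz":0,"claw":1},{"tx":0.5,"ty":1,"tz":0,"wx":0,"wy":0,"wz":0,"claw":1},{"tx":0.5,"ty":1,"tz":0,"wx":0,"wy":0,"wz":0,"claw":1},{"tx":0,"ty":1,"tz":0,"wx":0,"wy":0,"wz":0,"claw":1},{"tx":0,"ty":1,"tz":0,"wx":0,"wy":0,"wz":0,"claw":1},{"tx":0,"ty":0,"tz":0,"wx":0,"wy":0,"wz":0,"claw":1},{"tx":0,"ty":0,"tz":0,"wx":0,"wy":0,"wz":0,"claw":1},{"tx":0,"ty":0,"tz":0,"wx":0,"wy":0,"wz":0,"claw":1}]'
python3 - <<'E'
from h import *
st(); w=cap('wrist','w3.png')
cv2.imwrite('pics/w3c.png',cv2.resize(w['color'][40:340,200:500],None,fx=2,fy=2,interpolation=cv2.INTER_CUBIC))
E
```

```text
time_s: 10.55
position: [0.7422, -0.0241, 0.3695]
tool_rot: [-2.993, -0.955, -0.0]
force: [0.3, 0.9, 0.1]
finger_gap: -0.0002
10.55 [ 0.7422 -0.0241  0.3695] F [0.3 0.9 0.1] gap -0.0002
[[ 0.815  0.579  0.   ]
 [ 0.579 -0.815  0.   ]
 [ 0.    -0.    -1.   ]]
q [-0.03  0.46  1.17  0.    1.51 -0.65]
```

View pics/w3c.png

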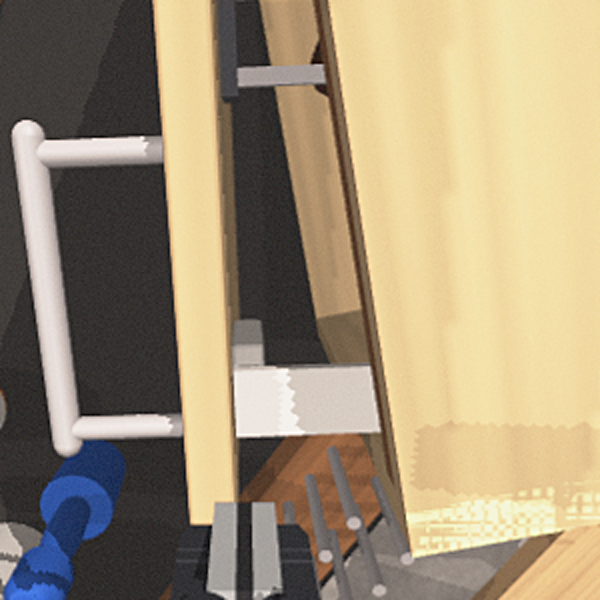

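The tongue is plain to see: crop rows 366–437, columns 235–380. The handle bar ends are at crop (28,130) and (67,448).

Run:
```python
from h import *
o,R=st();w=cap('wrist')
f=lambda x,y,z: onz(w,200+x/2,40+y/2,z)
b1,b2=f(28,130,.285),f(67,448,.285); d=b1-b2; ey=d/np.linalg.norm(d); m=(b1+b2)/2
print('bar',m,np.linalg.norm(d),'yaw ey',np.degrees(np.arctan2(ey[1],ey[0])))
ex=np.array([ey[1],-ey[0],0])
print('hinge est',m+.058*ex+.245*ey)
T=[f(237,366,.284),f(237,437,.284),f(350,367,.284),f(350,436,.284)]
H=m+.058*ex+.245*ey
for t in T: print('tongue door xy mm',1e3*(t-H)@ex,1e3*(t-H)@ey)
yc=np.mean([(t-H)@ey for t in T]); print('yc',yc)
P=H+.020*ex+yc*ey; print('press pt',P,'ex',ex,'ey',ey)
print('delta tool mm',1e3*R.T@(P-np.array(o['position'])))
for q in((218,503),(275,503),(245,503)): print('tip',f(*q,o['position'][2]))
```

```text
10.6 [ 0.7423 -0.0241  0.3695] F [ 0.2  0.  -0.1] gap -0.0001
[[ 0.815  0.579  0.   ]
 [ 0.579 -0.815  0.   ]
 [ 0.    -0.    -1.   ]]
q [-0.03  0.46  1.17  0.    1.51 -0.65]
bar [ 0.66757043 -0.02969921  0.285     ] 0.10437623631444289 yaw ey 127.26065495279053
hinge est [0.56539872 0.20040934 0.285     ]
tongue door xy mm 2.6387422804060185 -269.47851484507396
tongue door xy mm 1.7281632335111674 -295.36540679999223
tongue door xy mm 40.8990693351841 -271.06519306358433
tongue door xy mm 41.31276443194531 -296.2622101999806
yc -0.2830428312271578
press pt [ 0.75268253 -0.01275262  0.285     ] ex [0.79588943 0.60544201 0.        ] ey [-6.05442005e-01  7.95889426e-01  5.31837066e-16]
delta tool mm [15.05193831 -3.19739808 84.53894228]
tip [ 0.73199712 -0.02053147  0.36953658]
tip [ 0.74251383 -0.01305385  0.36953658]
tip [ 0.73697882 -0.01698963  0.36953658]
```

```bash
python3 -m handwheel '[{"tx":0.8,"ty":-0.15,"tz":0.2,"wx":0,"wy":0,"wz":-0.2,"claw":1},{"tx":0,"ty":0,"tz":1,"wx":0,"wy":0,"wz":0,"claw":1},{"tx":0,"ty":0,"tz":1,"wx":0,"wy":0,"wz":0,"claw":1},{"tx":0,"ty":0,"tz":1,"wx":0,"wy":0,"wz":0,"claw":1},{"tx":0,"ty":0,"tz":0.8,"wx":0,"wy":0,"wz":0,"claw":1},{"tx":0,"ty":0,"tz":0.5,"wx":0,"wy":0,"wz":0,"claw":1},{"tx":0,"ty":0,"tz":0.5,"wx":0,"wy":0,"wz":0,"claw":1},{"tx":0,"ty":0,"tz":0,"wx":0,"wy":0,"wz":0,"claw":1}]'
```

```text
time_s: 11.65
position: [0.7546, -0.0126, 0.273]
tool_rot: [2.979, 0.996, 0.006]
force: [-7.2, 0.9, 17.2]
finger_gap: -0.0
```

```bash
python3 -m handwheel '[{"tx":-0.2,"ty":0,"tz":0.1,"wx":0,"wy":0,"wz":0,"claw":1},{"tx":-0.3,"ty":0,"tz":0,"wx":0,"wy":0,"wz":0,"claw":1},{"tx":-0.3,"ty":0,"tz":0,"wx":0,"wy":0,"wz":0.1,"claw":1},{"tx":-0.4,"ty":0,"tz":0,"wx":0,"wy":0,"wz":0.2,"claw":1},{"tx":-0.4,"ty":0,"tz":0,"wx":0,"wy":0,"wz":0.2,"claw":1},{"tx":-0.4,"ty":0,"tz":0,"wx":0,"wy":0,"wz":0.2,"claw":1},{"tx":-0.4,"ty":0,"tz":0,"wx":0,"wy":0,"wz":0.2,"claw":1},{"tx":-0.4,"ty":0,"tz":0,"wx":0,"wy":0,"wz":0.2,"claw":1}]'
```

```text
time_s: 12.65
position: [0.7094, -0.0452, 0.2696]
tool_rot: [3.045, 0.762, 0.009]
force: [2.1, -2.2, 8.0]
finger_gap: -0.0002
```

```bash
python3 -m handwheel '[{"tx":-0.5,"ty":-0.02,"tz":-0.1,"wx":0,"wy":0,"wz":0.25,"claw":1},{"tx":-0.7,"ty":-0.03,"tz":-0.1,"wx":0,"wy":0,"wz":0.35,"claw":1},{"tx":-0.9,"ty":-0.03,"tz":-0.1,"wx":0,"wy":0,"wz":0.45,"claw":1},{"tx":-0.9,"ty":-0.03,"tz":0,"wx":0,"wy":0,"wz":0.45,"claw":1},{"tx":-0.9,"ty":-0.03,"tz":0,"wx":0,"wy":0,"wz":0.45,"claw":1},{"tx":-0.9,"ty":-0.03,"tz":0,"wx":0,"wy":0,"wz":0.45,"claw":1},{"tx":-0.9,"ty":-0.03,"tz":0,"wx":0,"wy":0,"wz":0.45,"claw":1},{"tx":-0.9,"ty":-0.03,"tz":0,"wx":0,"wy":0,"wz":0.45,"claw":1}]'
python3 - <<'E'
from h import *
o,R=st()
h=np.array([.5637,.199]);d=np.array(o['position'])[:2]-h
print('finger ang from shut',-42.6-np.degrees(np.arctan2(d[1],d[0])),np.linalg.norm(d),'tool yaw turned',47.4-np.degrees(np.arctan2(R[1,0],R[0,0])),R.T@np.array(o['force']))
b=cap('top','t1.png')
E
```

```text
time_s: 13.65
position: [0.5818, -0.0788, 0.275]
tool_rot: [3.139, 0.045, 0.007]
force: [2.0, -3.3, 5.4]
finger_gap: -0.0001
13.65 [ 0.5818 -0.0788  0.275 ] F [ 2.  -3.3  5.4] gap -0.0001
[[ 1.     0.029  0.005]
 [ 0.029 -1.    -0.002]
 [ 0.005  0.002 -1.   ]]
q [-0.14  0.25  1.67 -0.    1.21 -0.16]
finger ang from shut 43.66642986465737 0.27843586976087054 tool yaw turned 45.764885932308985 [ 1.89069677  3.36463593 -5.41496604]
```

View pics/t1.png

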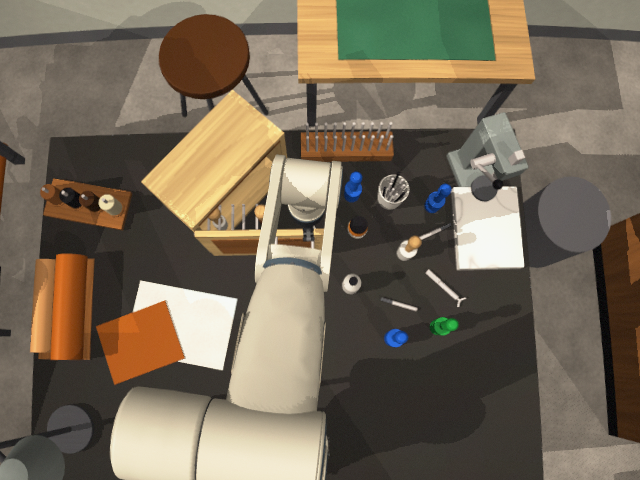

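The top view shows the door at about 45° with the finger behind it and everything else undisturbed. I'll keep pushing.

```bash
python3 -m handwheel '[{"tx":-0.9,"ty":-0.03,"tz":0,"wx":0,"wy":0,"wz":0.45,"claw":1},{"tx":-0.9,"ty":-0.03,"tz":0,"wx":0,"wy":0,"wz":0.45,"claw":1},{"tx":-0.9,"ty":-0.03,"tz":0,"wx":0,"wy":0,"wz":0.45,"claw":1},{"tx":-0.9,"ty":-0.03,"tz":0,"wx":0,"wy":0,"wz":0.45,"claw":1},{"tx":-0.9,"ty":-0.03,"tz":0,"wx":0,"wy":0,"wz":0.45,"claw":1},{"tx":-0.9,"ty":-0.03,"tz":0,"wx":0,"wy":0,"wz":0.45,"claw":1},{"tx":-0.9,"ty":-0.03,"tz":0,"wx":0,"wy":0,"wz":0.45,"claw":1},{"tx":-0.9,"ty":-0.03,"tz":0,"wx":0,"wy":0,"wz":0.45,"claw":1}]'
python3 -m handwheel '[{"tx":-0.9,"ty":-0.03,"tz":0,"wx":0,"wy":0,"wz":0.45,"claw":1},{"tx":-0.9,"ty":-0.03,"tz":0,"wx":0,"wy":0,"wz":0.45,"claw":1},{"tx":-0.9,"ty":-0.03,"tz":0,"wx":0,"wy":0,"wz":0.45,"claw":1},{"tx":-0.9,"ty":-0.03,"tz":0,"wx":0,"wy":0,"wz":0.45,"claw":1},{"tx":-0.9,"ty":-0.03,"tz":0,"wx":0,"wy":0,"wz":0.45,"claw":1},{"tx":-0.9,"ty":-0.03,"tz":0,"wx":0,"wy":0,"wz":0.45,"claw":1},{"tx":-0.9,"ty":-0.03,"tz":0,"wx":0,"wy":0,"wz":0.45,"claw":1},{"tx":0,"ty":0,"tz":0,"wx":0,"wy":0,"wz":0,"claw":1}]'
python3 - <<'E'
from h import *
o,R=st()
h=np.array([.5637,.199]);d=np.array(o['position'])[:2]-h
print('finger ang from shut',-42.6-np.degrees(np.arctan2(d[1],d[0])),np.linalg.norm(d),'tool yaw turned',47.4-np.degrees(np.arctan2(R[1,0],R[0,0])),R.T@np.array(o['force']))
E
```

```text
time_s: 14.7
position: [0.4421, -0.0469, 0.2745]
tool_rot: [3.052, -0.737, 0.005]
force: [-0.4, -4.4, 6.4]
finger_gap: 0.0001
time_s: 15.7
position: [0.3453, 0.0344, 0.2741]
tool_rot: [-2.82, 1.382, -0.002]
force: [-3.1, -1.8, 6.4]
finger_gap: 0.0002
15.7 [0.3453 0.0344 0.2741] F [-3.1 -1.8  6.4] gap 0.0002
[[ 0.613 -0.79   0.002]
 [-0.79  -0.613  0.   ]
 [ 0.001 -0.001 -1.   ]]
q [ 0.1  -0.16  2.11 -0.    1.19  1.01]
finger ang from shut 100.40369575439058 0.27348235345971367 tool yaw turned 99.62414884925212 [-0.49543367  3.50011274 -6.4421257 ]
```

```bash
python3 -m handwheel '[{"tx":0.5,"ty":0,"tz":-0.5,"wx":0,"wy":0,"wz":0,"claw":0.9},{"tx":1,"ty":0,"tz":-1,"wx":0,"wy":0,"wz":0,"claw":0.7},{"tx":1,"ty":0,"tz":-1,"wx":0,"wy":0,"wz":0,"claw":0.5},{"tx":1,"ty":0,"tz":0,"wx":0,"wy":0,"wz":0,"claw":0.3},{"tx":1,"ty":0,"tz":0,"wx":0,"wy":0,"wz":0,"claw":0.3},{"tx":1,"ty":0,"tz":0,"wx":0,"wy":0,"wz":0,"claw":0.3},{"tx":1,"ty":0,"tz":0,"wx":0,"wy":0,"wz":0,"claw":0.3},{"tx":1,"ty":0,"tz":0,"wx":0,"wy":0,"wz":0,"claw":0.3}]'
python3 -m handwheel '[{"tx":1,"ty":0,"tz":0,"wx":0,"wy":0,"wz":0,"claw":0.3},{"tx":1,"ty":0,"tz":0,"wx":0,"wy":0,"wz":0,"claw":0.3},{"tx":1,"ty":0,"tz":0,"wx":0,"wy":0,"wz":0,"claw":0.3},{"tx":1,"ty":0,"tz":0,"wx":0,"wy":0,"wz":0,"claw":0.3},{"tx":1,"ty":0,"tz":0,"wx":0,"wy":0,"wz":0,"claw":0.3},{"tx":1,"ty":0,"tz":0,"wx":0,"wy":0,"wz":0,"claw":0.3},{"tx":1,"ty":0,"tz":0,"wx":0,"wy":0,"wz":0,"claw":0.3},{"tx":1,"ty":0,"tz":0,"wx":0,"wy":0,"wz":0,"claw":0.3}]'
python3 - <<'E'
from h import *
o,R=st(); w=cap('wrist','w4.png')
print('delta',1e3*R.T@(np.array([.548,-.363,.154])-o['position']))
for z in (0,.15,.19): print(proj(w,[.548,-.363,z]))
E
```

```text
time_s: 16.7
position: [0.4382, -0.0857, 0.3231]
tool_rot: [2.821, -1.383, -0.001]
force: [0.4, -0.0, 0.3]
finger_gap: 0.0596
time_s: 17.7
position: [0.5363, -0.2122, 0.3233]
tool_rot: [-2.821, 1.383, 0.0]
force: [-1.0, 0.2, 0.6]
finger_gap: 0.0599
17.7 [ 0.5363 -0.2122  0.3233] F [-1.   0.2  0.6] gap 0.0599
[[ 0.613 -0.79  -0.   ]
 [-0.79  -0.613  0.   ]
 [-0.     0.    -1.   ]]
q [-0.38  0.2   1.63  0.    1.31  0.53]
delta [126.40288037  83.12152924 169.25862327]
[411.56838301 242.96144792]
[447.88169396 292.85901323]
[463.1370756  313.81078433]
```

View pics/w4.png

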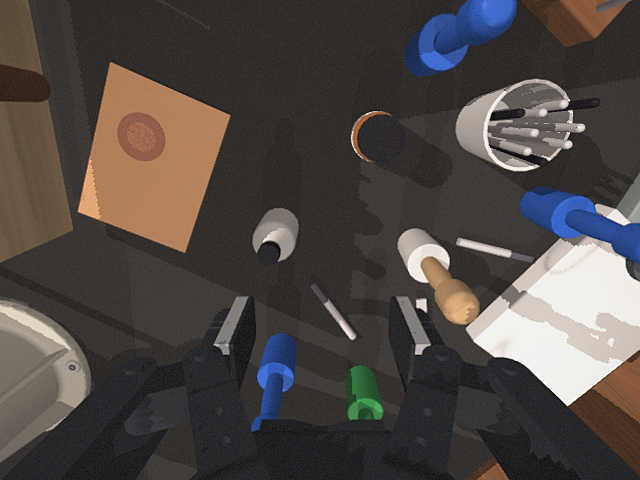

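The wrist view shows the maul, with its white head at (422,250) and its wooden knob at (460,302). That is about where I projected it. The blue and green look-alikes are well clear of it.

Run:
```python
from h import *
o,R=st(); w=cap('wrist')
tan=lambda B,G,R:(R>110)&(R-B>45)
m=blob(w['color'],(400,230,490,335),tan);print(m)
im=w['color'][230:335,400:490].astype(int);k=((im[...,2]>110)&(im[...,2]-im[...,0]>45)).astype(np.uint8)
D=cv2.distanceTransform(k,cv2.DIST_L2,5);_,rad,_,loc=cv2.minMaxLoc(D);c=(loc[0]+400,loc[1]+230);print('inscribed',rad,c)
for z in(.168,.172,.176): print(onz(w,*c,z))
p=onz(w,*c,.172);p[2]=.154
print('delta',1e3*R.T@(p-o['position']))
```

```text
17.75 [ 0.5376 -0.2138  0.3231] F [ 0.8 -0.9 -0.3] gap 0.06
[[ 0.612 -0.791  0.001]
 [-0.791 -0.612 -0.001]
 [ 0.002 -0.    -1.   ]]
q [-0.38  0.21  1.63 -0.    1.31  0.53]
(array([447.69710579, 293.22305389]), array([ 419,  257,   58,   68, 2004]))
inscribed 17.378297805786133 (457, 306)
[ 0.54761241 -0.37019263  0.168     ]
[ 0.54834284 -0.36741187  0.172     ]
[ 0.54907328 -0.36463111  0.176     ]
delta [127.77510067  85.49048487 169.32870994]
```

```bash
python3 -m handwheel '[{"tx":0.9,"ty":0.6,"tz":0.5,"wx":0,"wy":0,"wz":0,"claw":0.3},{"tx":0.9,"ty":0.6,"tz":0.5,"wx":0,"wy":0,"wz":0,"claw":0.3},{"tx":0.9,"ty":0.6,"tz":0.5,"wx":0,"wy":0,"wz":0,"claw":0.3},{"tx":0.9,"ty":0.6,"tz":0.5,"wx":0,"wy":0,"wz":0,"claw":0.3},{"tx":0.9,"ty":0.6,"tz":0.5,"wx":0,"wy":0,"wz":0,"claw":0.3},{"tx":0.9,"ty":0.6,"tz":0.5,"wx":0,"wy":0,"wz":0,"claw":0.3},{"tx":0.95,"ty":0.65,"tz":0.5,"wx":0,"wy":0,"wz":0,"claw":0.3},{"tx":0,"ty":0,"tz":0,"wx":0,"wy":0,"wz":0,"claw":0.3}]'
python3 -m handwheel '[{"tx":0,"ty":0,"tz":1,"wx":0,"wy":0,"wz":0,"claw":0.3},{"tx":0,"ty":0,"tz":1,"wx":0,"wy":0,"wz":0,"claw":0.3},{"tx":0,"ty":0,"tz":1,"wx":0,"wy":0,"wz":0,"claw":0.3},{"tx":0,"ty":0,"tz":1,"wx":0,"wy":0,"wz":0,"claw":0.3},{"tx":0,"ty":0,"tz":0.9,"wx":0,"wy":0,"wz":0,"claw":0.3},{"tx":0,"ty":0,"tz":0,"wx":0,"wy":0,"wz":0,"claw":0.5},{"tx":0,"ty":0,"tz":0,"wx":0,"wy":0,"wz":0,"claw":1},{"tx":0,"ty":0,"tz":0,"wx":0,"wy":0,"wz":0,"claw":1}]'
python3 -m handwheel '[{"tx":0,"ty":0,"tz":0,"wx":0,"wy":0,"wz":0,"claw":1},{"tx":0,"ty":0,"tz":0,"wx":0,"wy":0,"wz":0,"claw":1},{"tx":0,"ty":0,"tz":-0.3,"wx":0,"wy":0,"wz":0,"claw":1},{"tx":0,"ty":0,"tz":-0.5,"wx":0,"wy":0,"wz":0,"claw":1},{"tx":0,"ty":0,"tz":-1,"wx":0,"wy":0,"wz":0,"claw":1},{"tx":0,"ty":0,"tz":-1,"wx":0,"wy":0,"wz":0,"claw":1},{"tx":0,"ty":0,"tz":-1,"wx":0,"wy":0,"wz":0,"claw":1},{"tx":0,"ty":0,"tz":-1,"wx":0,"wy":0,"wz":0,"claw":1}]'
python3 - <<'E'
from h import *
o,R=st(); cap('scene','s2.png'); cap('top','t2.png'); cap('wrist','w5.png')
a=cv2.imread('pics/s2.png');t=cv2.imread('pics/t2.png')
W=np.zeros((600,800,3),np.uint8)
W[:,:400]=cv2.resize(a[120:420,180:380],(400,600)); W[:400,400:]=cv2.resize(t[100:300,180:380],(400,400))
cv2.imwrite('pics/c2.png',W)
E
```

```text
time_s: 18.8
position: [0.5456, -0.3652, 0.2519]
tool_rot: [-2.82, 1.385, 0.002]
force: [0.3, -0.1, -0.5]
finger_gap: 0.0598
time_s: 19.8
position: [0.5462, -0.3637, 0.1558]
tool_rot: [2.821, -1.383, 0.001]
force: [0.7, -0.0, -2.9]
finger_gap: 0.0329
time_s: 20.8
position: [0.5461, -0.3637, 0.2531]
tool_rot: [2.821, -1.383, 0.001]
force: [-0.3, -0.4, -3.4]
finger_gap: 0.0327
20.8 [ 0.5461 -0.3637  0.2531] F [-0.3 -0.4 -3.4] gap 0.0327
[[ 0.612 -0.791  0.001]
 [-0.791 -0.612 -0.   ]
 [ 0.001 -0.    -1.   ]]
q [-0.59  0.38  1.54 -0.    1.22  0.32]
```

View pics/c2.png

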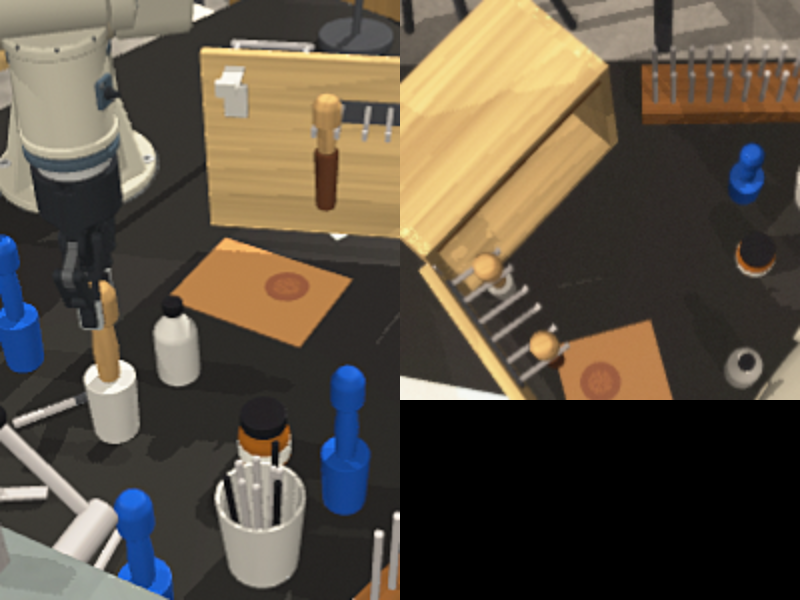

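The maul is held upright and lifted off the bench. The glue bottle, jar and other tools are undisturbed. The open door shows three hooks with the middle one free. Next I'll measure the hook.

Run:
```python
import cv2,numpy as np
t=cv2.imread('pics/t2.png');a=cv2.imread('pics/s2.png')
W=np.zeros((600,800,3),np.uint8)
W[:,:450]=cv2.resize(t[210:310,187:262],(450,600),interpolation=cv2.INTER_CUBIC)
W[:,450:]=cv2.resize(a[130:260,340:416],(350,600),interpolation=cv2.INTER_CUBIC)
cv2.imwrite('pics/c3.png',W)
```

```text
(no output)
```

View pics/c3.png

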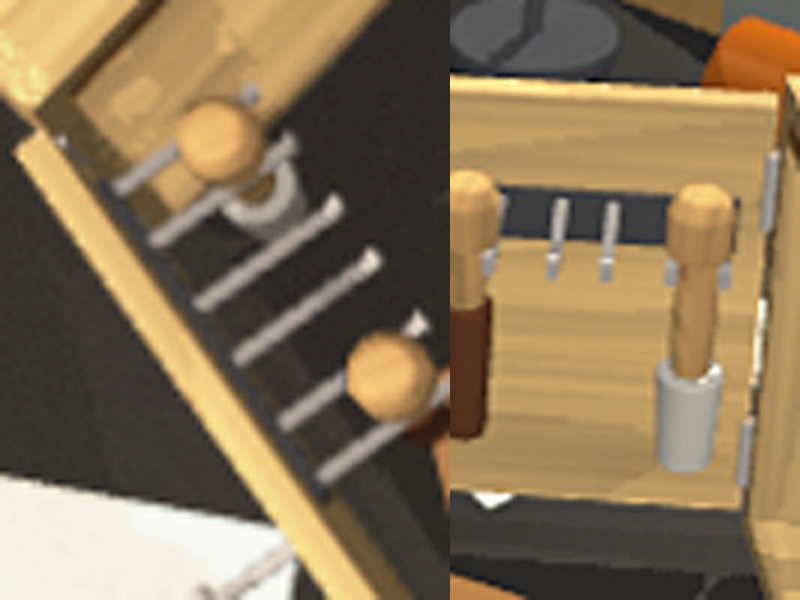

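The top crop shows the middle prongs from root (203,305) to tip (335,205) and from (242,360) to (373,258). The scene crop shows their tips at (554,268) and (607,275).

Run:
```python
from h import *
o,R=st(); b=cap('top');a=cap('scene')
f=lambda x,y:(187+x/6,210+y/6); g=lambda x,y:(340+(x-450)/4.605,130+y/4.615)
A0,A1,B0,B1=[onz(b,*f(*p),.240) for p in((203,305),(335,205),(242,360),(373,258))]
n=((A1-A0)+(B1-B0))[:2];n/=np.linalg.norm(n);print('normal ang',np.degrees(np.arctan2(n[1],n[0])),'len',np.linalg.norm(A1-A0),'sep',np.linalg.norm(A0-B0),np.linalg.norm(A1-B1))
al=(A0-B0)[:2];print('along ang',np.degrees(np.arctan2(al[1],al[0])))
# tips: in top prong A is hinge side -> scene right tip (607)
tA,eA=tri(b,f(335,205),a,g(607,275));tB,eB=tri(b,f(373,258),a,g(554,268));print(tA,eA,tB,eB)
rA,e1=tri(b,f(203,305),a,g(613,208));rB,e2=tri(b,f(242,360),a,g(562,203));print(rA,e1,rB,e2)
tip=(A1+B1)/2;print('tip mid z.24',tip,'seat by top',tip[:2]-n*.025,'seat tri',((tA+tB)/2)[:2]-n*.025)
th=np.radians(-42.6)-np.radians(np.degrees(np.arctan2(n[1],n[0]))+0)  # door angle = 47.4 - normal angle
ang=np.arctan2(n[1],n[0]);print('door deg',47.4-np.degrees(ang))
ex=n;ey=np.array([-n[1],n[0]]);print('seat by hinge',np.array([.5637,.199])+.055*ex-.1*ey)
# neighbours' knobs, top centre z=.276
for q in((218,140),(390,375)): print('knob',onz(b,*f(*q),.262)[:2], (onz(b,*f(*q),.262)[:2]-tip[:2])@ey,(onz(b,*f(*q),.262)[:2]-tip[:2])@ex)
```

```text
20.95 [ 0.5467 -0.364   0.2529] F [ 0.1  0.1 -2.9] gap 0.0327
[[ 0.612 -0.79   0.002]
 [-0.79  -0.612 -0.001]
 [ 0.003 -0.001 -1.   ]]
q [-0.59  0.38  1.54  0.    1.22  0.32]
normal ang -52.67326096510133 len 0.06950483601284216 sep 0.028948364967186037 0.028144828944701456
along ang 35.27692394744547
[0.53876604 0.08811945 0.23489787] 0.005424833605909782 [0.51553369 0.07194097 0.23698054] 0.006208463668869381
[0.49735945 0.14443628 0.23436509] 0.00678595087515513 [0.47391923 0.12798829 0.23540964] 0.008120803335590262
tip mid z.24 [0.52427659 0.07744834 0.24      ] seat by top [0.5091176  0.09732811] seat tri [0.51199088 0.09990997]
door deg 100.07326096510133
seat by hinge [0.51753072 0.09462856]
knob [0.56009291 0.13203333] 0.0615789316715015 -0.02168790215757729
knob [0.45986916 0.05973276] -0.06195819959854044 -0.024966793669894294
```

```bash
python3 -m handwheel '[{"tx":0,"ty":0,"tz":-0.75,"wx":0,"wy":0,"wz":0,"claw":1},{"tx":-0.5,"ty":-0.4,"tz":-0.75,"wx":0,"wy":0,"wz":0,"claw":1},{"tx":-0.95,"ty":-0.85,"tz":0,"wx":0,"wy":0,"wz":0,"claw":1},{"tx":-0.95,"ty":-0.85,"tz":0,"wx":0,"wy":0,"wz":0,"claw":1},{"tx":-0.95,"ty":-0.85,"tz":0,"wx":0,"wy":0,"wz":0,"claw":1},{"tx":-0.95,"ty":-0.85,"tz":0,"wx":0,"wy":0,"wz":0,"claw":1},{"tx":-0.95,"ty":-0.85,"tz":0,"wx":0,"wy":0,"wz":0,"claw":1},{"tx":-0.95,"ty":-0.85,"tz":0,"wx":0,"wy":0,"wz":0,"claw":1}]'
python3 -m handwheel '[{"tx":-0.95,"ty":-0.85,"tz":0,"wx":0,"wy":0,"wz":0,"claw":1},{"tx":-0.95,"ty":-0.85,"tz":0,"wx":0,"wy":0,"wz":0,"claw":1},{"tx":-0.95,"ty":-0.85,"tz":0,"wx":0,"wy":0,"wz":0,"claw":1},{"tx":-0.95,"ty":-0.85,"tz":0,"wx":0,"wy":0,"wz":0,"claw":1},{"tx":-0.95,"ty":-0.85,"tz":0,"wx":0,"wy":0,"wz":0,"claw":1},{"tx":-0.95,"ty":-0.85,"tz":0.3,"wx":0,"wy":0,"wz":0,"claw":1},{"tx":-0.95,"ty":-0.8,"tz":0.3,"wx":0,"wy":0,"wz":0,"claw":1},{"tx":-0.95,"ty":-0.8,"tz":0,"wx":0,"wy":0,"wz":0,"claw":1}]'
python3 - <<'E'
from h import *
o,R=st(); cap('wrist','w6.png'); cap('top','t3.png'); cap('scene','s3.png')
p=np.array(o['position'])
for s in((.513,.0975),): print('delta to seat',1e3*R.T@(np.array([*s,.246])-p))
E
```

```text
time_s: 22.05
position: [0.5566, -0.1954, 0.2808]
tool_rot: [-2.822, 1.381, 0.002]
force: [1.3, -0.2, -3.4]
finger_gap: 0.0327
time_s: 23.05
position: [0.5684, 0.0065, 0.2683]
tool_rot: [2.821, -1.381, -0.003]
force: [-1.0, -0.1, -3.2]
finger_gap: 0.0326
23.05 [0.5684 0.0065 0.2683] F [-1.  -0.1 -3.2] gap 0.0326
[[ 0.613 -0.79  -0.002]
 [-0.79  -0.613  0.   ]
 [-0.001  0.001 -1.   ]]
q [0.01 0.23 1.71 0.   1.2  0.92]
delta to seat [-105.81602208  -12.10167133   22.43832164]
```

View pics/w6.png

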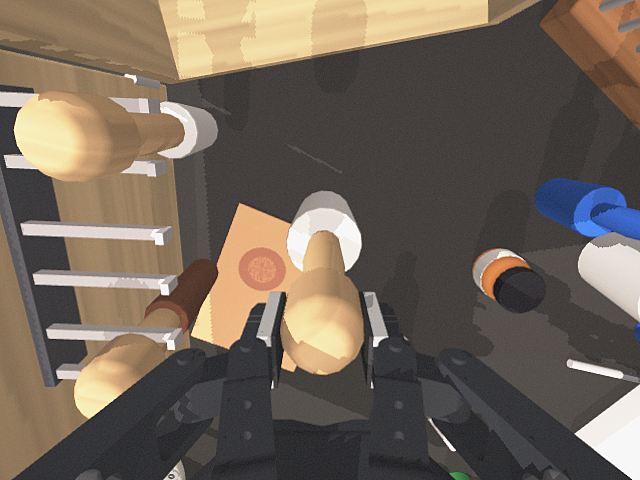

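The wrist view shows the middle prongs ending at tips (168,235) and (172,285), with roots at (25,228) and (37,278). The maul hangs upright in the pads, knob at (323,325) and head at (323,240).

Run:
```python
from h import *
o,R=st(); w=cap('wrist'); p=np.array(o['position'])
L=lambda u,v,z:1e3*R.T@(onz(w,u,v,z)-p)
for n,q in(('tipA',(166,235)),('tipB',(172,285)),('rootA',(25,229)),('rootB',(37,278))): print(n,L(*q,.240)[:2])
for z in(.112,.187,.262,.275,.302): print(z,proj(w,[p[0],p[1],z]))
im=w['color'].astype(int);tan=((im[...,2]>110)&(im[...,2]-im[...,0]>45)).astype(np.uint8)
wh=((im.min(2)>150)).astype(np.uint8)
for v in(205,212,220,235,245,255,262,280,300,320): 
    for n,m in(('t',tan),('w',wh)):
        x=np.where(m[v,275:375])[0]
        if len(x): print(v,n,x.min()+275,x.max()+275,end=' | ')
    print()
```

```text
23.2 [0.5689 0.0062 0.2689] F [ 0.3 -0.6 -3.6] gap 0.0327
[[ 0.615 -0.789 -0.001]
 [-0.789 -0.615  0.   ]
 [-0.001  0.001 -1.   ]]
q [0.01 0.23 1.71 0.   1.2  0.92]
tipA [-80.4471383  -25.47963793]
tipB [-81.24756136   2.98391838]
rootA [-151.8050552   -28.66028472]
rootB [-152.84151568   -1.17824023]
0.112 [322.2020658  217.08436779]
0.187 [322.25478826 246.20012601]
0.262 [322.35227248 299.99140344]
0.275 [322.37826115 314.32220199]
0.302 [322.4480635  352.79301339]
205 w 321 346 | 
212 w 305 350 | 
220 t 275 281 | 220 w 295 352 | 
235 t 275 334 | 235 w 288 360 | 
245 t 275 339 | 245 w 287 360 | 
255 t 275 341 | 255 w 289 358 | 
262 t 275 343 | 262 w 292 354 | 
280 t 275 350 | 
300 t 287 358 | 300 w 275 374 | 
320 t 282 362 | 320 w 285 374 |
```

```bash
python3 -m handwheel '[{"tx":-0.5,"ty":-0.3,"tz":0.25,"wx":0,"wy":0,"wz":0,"claw":1},{"tx":-0.6,"ty":-0.3,"tz":0.25,"wx":0,"wy":0,"wz":0,"claw":1},{"tx":-0.6,"ty":0,"tz":0,"wx":0,"wy":0,"wz":0,"claw":1},{"tx":-0.6,"ty":0,"tz":0,"wx":0,"wy":0,"wz":0,"claw":1},{"tx":-0.4,"ty":0,"tz":0,"wx":0,"wy":0,"wz":0,"claw":1},{"tx":0,"ty":0,"tz":0,"wx":0,"wy":0,"wz":0,"claw":1},{"tx":0,"ty":0,"tz":0,"wx":0,"wy":0,"wz":0,"claw":1},{"tx":0,"ty":0,"tz":0,"wx":0,"wy":0,"wz":0,"claw":1}]'
python3 - <<'E'
from h import *
o,R=st(); w=cap('wrist','w7.png')
cv2.imwrite('pics/w7c.png',cv2.resize(w['color'][170:370,130:390],None,fx=3,fy=3,interpolation=cv2.INTER_CUBIC))
E
```

```text
time_s: 24.25
position: [0.5465, 0.0538, 0.2594]
tool_rot: [-2.821, 1.383, -0.0]
force: [-0.8, 0.6, -3.4]
finger_gap: 0.0328
24.25 [0.5465 0.0538 0.2594] F [-0.8  0.6 -3.4] gap 0.0328
[[ 0.612 -0.791  0.   ]
 [-0.791 -0.612 -0.   ]
 [ 0.    -0.    -1.   ]]
q [ 0.1   0.21  1.77 -0.    1.17  1.01]
```

View pics/w7c.png

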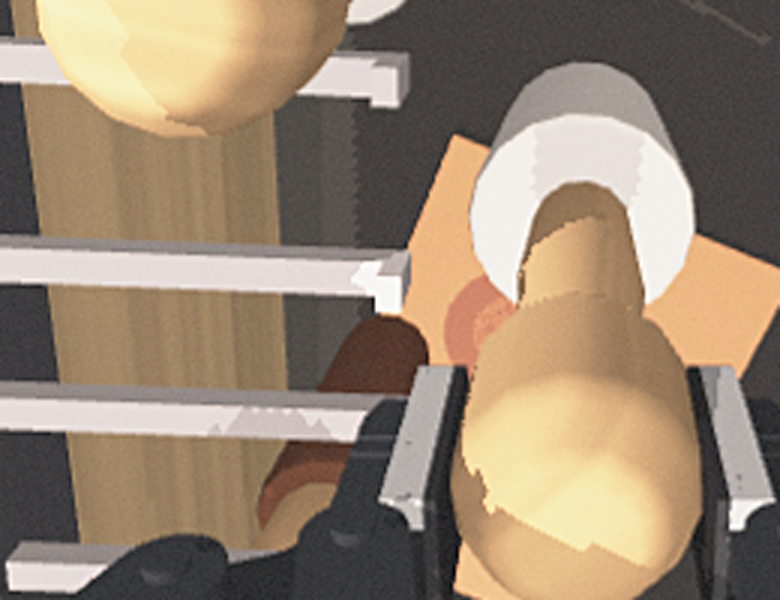

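The prong inner edges are at crop x=300: rows 292 (A) and 402 (B). At x=0 they are at rows 285 and 395. The head's upper rim is widest near row 215.

Run:
```python
from h import *
o,R=st(); w=cap('wrist'); p=np.array(o['position'])
L=lambda x,y,z:(1e3*R.T@(onz(w,130+x/3,170+y/3,z)-p))[:2]
for q in((0,285),(0,395),(300,292),(300,402),(30,389)): print(q,L(*q,.240))
zt=p[2]-.006
print('head rim L/R', L(470,215,zt-.075),L(694,215,zt-.075),'far rim',L(583,115,zt-.075))
print('head bottom far',L(583,62,zt-.150))
```

```text
24.3 [0.5465 0.0538 0.2593] F [ 1.9  0.2 -4.3] gap 0.0324
[[ 0.612 -0.791  0.   ]
 [-0.791 -0.612 -0.   ]
 [ 0.     0.    -1.   ]]
q [ 0.1   0.21  1.77 -0.    1.17  1.01]
(0, 285) [-96.13747131 -12.86220043]
(0, 395) [-99.72332844   7.7465358 ]
(300, 292) [-46.3138419  -11.59107146]
(300, 402) [-48.03808006   9.13999188]
(30, 389) [-94.36093975   6.58665711]
head rim L/R [-24.01111114  -3.61946985] [26.46796118 -3.63398017] far rim [  1.39154676 -26.75616577]
head bottom far [  1.920717   -23.85894272]
```

```bash
python3 -m handwheel '[{"tx":-0.2,"ty":-0.05,"tz":0,"wx":0,"wy":0,"wz":0,"claw":1},{"tx":-0.3,"ty":0,"tz":0,"wx":0,"wy":0,"wz":0,"claw":1},{"tx":-0.3,"ty":0,"tz":0,"wx":0,"wy":0,"wz":0,"claw":1},{"tx":-0.3,"ty":0,"tz":0,"wx":0,"wy":0,"wz":0,"claw":1},{"tx":-0.3,"ty":0,"tz":0,"wx":0,"wy":0,"wz":0,"claw":1},{"tx":-0.3,"ty":0,"tz":0,"wx":0,"wy":0,"wz":0,"claw":1},{"tx":0,"ty":0,"tz":0,"wx":0,"wy":0,"wz":0,"claw":1},{"tx":0,"ty":0,"tz":0,"wx":0,"wy":0,"wz":0,"claw":1}]'
```

```text
time_s: 25.35
position: [0.5244, 0.0784, 0.2593]
tool_rot: [2.815, -1.379, -0.0]
force: [-7.4, -16.7, 3.1]
finger_gap: 0.0326
```

Contact with the hinge-side prong: about 16 N along the tool's +y. I'll ease sideways by 3.5 mm.

```bash
python3 -m handwheel '[{"tx":0.15,"ty":0.05,"tz":0,"wx":0,"wy":0,"wz":0,"claw":1},{"tx":0.15,"ty":0.06,"tz":0,"wx":0,"wy":0,"wz":0,"claw":1},{"tx":0,"ty":0.06,"tz":0,"wx":0,"wy":0,"wz":0,"claw":1},{"tx":0,"ty":0,"tz":0,"wx":0,"wy":0,"wz":0,"claw":1},{"tx":0,"ty":0,"tz":0,"wx":0,"wy":0,"wz":0,"claw":1},{"tx":0,"ty":0,"tz":0,"wx":0,"wy":0,"wz":0,"claw":1},{"tx":0,"ty":0,"tz":0,"wx":0,"wy":0,"wz":0,"claw":1},{"tx":0,"ty":0,"tz":0,"wx":0,"wy":0,"wz":0,"claw":1}]'
python3 - <<'E'
from h import *
o,R=st(); p=np.array(o['position']); print('rel tool',1e3*R.T@(p-np.array([.5465,.0538,.2593])),'Ftool',R.T@np.array(o['force']))
w=cap('wrist','w8.png')
L=lambda u,v,z:(1e3*R.T@(onz(w,u,v,z)-p))[:2]
im=w['color'].astype(int);wh=(im.min(2)>140)
for v in range(185,275,8):
    x=np.where(wh[v,250:400])[0]; print(v,(x.min()+250,x.max()+250) if len(x) else None,end=';')
E
```

```text
time_s: 26.35
position: [0.5272, 0.0747, 0.2593]
tool_rot: [2.821, -1.383, 0.0]
force: [-0.8, -1.0, -2.0]
finger_gap: 0.0325
26.35 [0.5272 0.0747 0.2593] F [-0.8 -1.  -2. ] gap 0.0325
[[ 0.612 -0.791 -0.   ]
 [-0.791 -0.612 -0.   ]
 [ 0.     0.    -1.   ]]
q [ 0.14  0.18  1.8  -0.    1.16  1.05]
rel tool [-2.83339256e+01  2.41073171e+00  2.59026379e-02] Ftool [0.27172148 1.25441157 2.02515207]
185 (np.int64(250), np.int64(268));193 (np.int64(250), np.int64(301));201 (np.int64(250), np.int64(317));209 (np.int64(309), np.int64(316));217 (np.int64(306), np.int64(340));225 (np.int64(296), np.int64(351));233 (np.int64(290), np.int64(356));241 (np.int64(288), np.int64(359));249 (np.int64(287), np.int64(360));257 (np.int64(250), np.int64(358));265 (np.int64(250), np.int64(355));273 (np.int64(298), np.int64(349));
```

Forces have relaxed, so I'll slide further in.

```bash
python3 -m handwheel '[{"tx":-0.2,"ty":0.03,"tz":0,"wx":0,"wy":0,"wz":0,"claw":1},{"tx":-0.25,"ty":0,"tz":0,"wx":0,"wy":0,"wz":0,"claw":1},{"tx":-0.25,"ty":0,"tz":0,"wx":0,"wy":0,"wz":0,"claw":1},{"tx":0,"ty":0,"tz":0,"wx":0,"wy":0,"wz":0,"claw":1},{"tx":0,"ty":0,"tz":0,"wx":0,"wy":0,"wz":0,"claw":1},{"tx":0,"ty":0,"tz":0,"wx":0,"wy":0,"wz":0,"claw":1},{"tx":0,"ty":0,"tz":0,"wx":0,"wy":0,"wz":0,"claw":1},{"tx":0,"ty":0,"tz":0,"wx":0,"wy":0,"wz":0,"claw":1}]'
python3 - <<'E'
from h import *
o,R=st(); p=np.array(o['position']); print('rel tool',1e3*R.T@(p-np.array([.5465,.0538,.2593])),'Ftool',R.T@np.array(o['force']))
E
```

```text
time_s: 27.4
position: [0.5182, 0.0854, 0.2593]
tool_rot: [2.821, -1.383, 0.0]
force: [-1.2, 0.3, -3.3]
finger_gap: 0.0329
27.4 [0.5182 0.0854 0.2593] F [-1.2  0.3 -3.3] gap 0.0329
[[ 0.612 -0.791  0.   ]
 [-0.791 -0.612 -0.   ]
 [ 0.     0.    -1.   ]]
q [ 0.16  0.17  1.81 -0.    1.16  1.07]
rel tool [-42.27411836   3.00659121   0.04659848] Ftool [-0.96598871  0.76748757  3.32675471]
```

```bash
python3 -m handwheel '[{"tx":-0.25,"ty":0,"tz":0,"wx":0,"wy":0,"wz":0,"claw":1},{"tx":-0.3,"ty":-0.02,"tz":0,"wx":0,"wy":0,"wz":0,"claw":1},{"tx":0,"ty":0,"tz":0.15,"wx":0,"wy":0,"wz":0,"claw":1},{"tx":0,"ty":0,"tz":0.15,"wx":0,"wy":0,"wz":0,"claw":1},{"tx":0,"ty":0,"tz":0.15,"wx":0,"wy":0,"wz":0,"claw":1},{"tx":0,"ty":0,"tz":0.1,"wx":0,"wy":0,"wz":0,"claw":1},{"tx":0,"ty":0,"tz":0,"wx":0,"wy":0,"wz":0,"claw":1},{"tx":0,"ty":0,"tz":0,"wx":0,"wy":0,"wz":0,"claw":1}]'
python3 - <<'E'
from h import *
o,R=st(); p=np.array(o['position']); print('rel tool',1e3*R.T@(p-np.array([.5465,.0538,.2593])),'Ftool',R.T@np.array(o['force']))
E
```

```text
time_s: 28.4
position: [0.5119, 0.0943, 0.2483]
tool_rot: [-2.821, 1.383, -0.0]
force: [0.7, 0.5, -2.6]
finger_gap: 0.0322
28.4 [0.5119 0.0943 0.2483] F [ 0.7  0.5 -2.6] gap 0.0322
[[ 0.612 -0.791  0.   ]
 [-0.791 -0.612 -0.   ]
 [ 0.    -0.    -1.   ]]
q [ 0.18  0.17  1.84 -0.    1.13  1.09]
rel tool [-53.26068511   2.56284451  10.94783989] Ftool [ 0.03294587 -0.80661384  2.59987032]
```

Still free, with the full weight on the gripper. I'll lower until the weight transfers.

```bash
python3 -m handwheel '[{"tx":0,"ty":0,"tz":0.06,"wx":0,"wy":0,"wz":0,"claw":1},{"tx":0,"ty":0,"tz":0.06,"wx":0,"wy":0,"wz":0,"claw":1},{"tx":0,"ty":0,"tz":0.05,"wx":0,"wy":0,"wz":0,"claw":1},{"tx":0,"ty":0,"tz":0,"wx":0,"wy":0,"wz":0,"claw":1},{"tx":0,"ty":0,"tz":0,"wx":0,"wy":0,"wz":0,"claw":1},{"tx":0,"ty":0,"tz":0,"wx":0,"wy":0,"wz":0,"claw":1},{"tx":0,"ty":0,"tz":0,"wx":0,"wy":0,"wz":0,"claw":1},{"tx":0,"ty":0,"tz":0,"wx":0,"wy":0,"wz":0,"claw":1}]'
```

```text
time_s: 29.4
position: [0.5118, 0.0943, 0.2451]
tool_rot: [-2.821, 1.383, -0.0]
force: [-2.7, -1.0, 5.4]
finger_gap: 0.0326
```

The force went from -3 to +5 N at the expected height, so the knob rests on the prongs. I'll release and retreat straight up.

```bash
python3 -m handwheel '[{"tx":0,"ty":0,"tz":-0.05,"wx":0,"wy":0,"wz":0,"claw":0.9},{"tx":0,"ty":0,"tz":0,"wx":0,"wy":0,"wz":0,"claw":0.55},{"tx":0,"ty":0,"tz":0,"wx":0,"wy":0,"wz":0,"claw":0.5},{"tx":0,"ty":0,"tz":0,"wx":0,"wy":0,"wz":0,"claw":0.45},{"tx":0,"ty":0,"tz":0,"wx":0,"wy":0,"wz":0,"claw":0.4},{"tx":0,"ty":0,"tz":0,"wx":0,"wy":0,"wz":0,"claw":0.4},{"tx":0,"ty":0,"tz":-0.2,"wx":0,"wy":0,"wz":0,"claw":0.4},{"tx":0,"ty":0,"tz":-0.4,"wx":0,"wy":0,"wz":0,"claw":0.4}]'
python3 -m handwheel '[{"tx":0,"ty":0,"tz":-0.6,"wx":0,"wy":0,"wz":0,"claw":0.4},{"tx":0,"ty":0,"tz":-0.8,"wx":0,"wy":0,"wz":0,"claw":0.4},{"tx":0,"ty":0,"tz":-1,"wx":0,"wy":0,"wz":0,"claw":0.4},{"tx":0,"ty":0,"tz":-1,"wx":0,"wy":0,"wz":0,"claw":0.4},{"tx":0,"ty":0,"tz":-1,"wx":0,"wy":0,"wz":0,"claw":0.4},{"tx":1,"ty":0.5,"tz":-1,"wx":0,"wy":0,"wz":0,"claw":0.4},{"tx":1,"ty":0.5,"tz":-0.5,"wx":0,"wy":0,"wz":0,"claw":0.4},{"tx":1,"ty":0.5,"tz":0,"wx":0,"wy":0,"wz":0,"claw":0.4}]'
python3 -m handwheel '[{"tx":1,"ty":1,"tz":0,"wx":0,"wy":0,"wz":0,"claw":0.4},{"tx":1,"ty":1,"tz":0,"wx":0,"wy":0,"wz":0,"claw":0.4},{"tx":1,"ty":1,"tz":0,"wx":0,"wy":0,"wz":0,"claw":0.4},{"tx":1,"ty":1,"tz":0,"wx":0,"wy":0,"wz":0,"claw":0.4},{"tx":1,"ty":1,"tz":0,"wx":0,"wy":0,"wz":0,"claw":0.4},{"tx":1,"ty":1,"tz":0,"wx":0,"wy":0,"wz":0,"claw":0.4},{"tx":1,"ty":1,"tz":0,"wx":0,"wy":0,"wz":0,"claw":0.4},{"tx":1,"ty":1,"tz":0,"wx":0,"wy":0,"wz":0,"claw":0.4}]'
python3 - <<'E'
from h import *
o,R=st(); a=cap('scene','s4.png')['color'];t=cap('top','t4.png')['color']
W=np.zeros((600,800,3),np.uint8)
W[:,:400]=cv2.resize(a[130:370,260:420],(400,600),interpolation=cv2.INTER_CUBIC); W[:600,400:]=cv2.resize(t[100:370,180:360],(400,600),interpolation=cv2.INTER_CUBIC)
cv2.imwrite('pics/c4.png',W)
E
```

```text
time_s: 30.4
position: [0.5116, 0.0943, 0.2581]
tool_rot: [2.821, -1.383, -0.001]
force: [0.0, 0.8, 0.7]
finger_gap: 0.0511
time_s: 31.4
position: [0.5254, 0.028, 0.3782]
tool_rot: [-2.82, 1.382, -0.004]
force: [0.1, 0.1, -0.1]
finger_gap: 0.0514
time_s: 32.4
position: [0.4962, -0.1968, 0.3771]
tool_rot: [-2.821, 1.383, -0.002]
force: [-0.1, 0.3, 0.0]
finger_gap: 0.0513
32.4 [ 0.4962 -0.1968  0.3771] F [-0.1  0.3  0. ] gap 0.0513
[[ 0.612 -0.79   0.001]
 [-0.79  -0.612 -0.   ]
 [ 0.001 -0.001 -1.   ]]
q [-0.38  0.1   1.64  0.    1.4   0.53]
```

The viewer has reached its limit, so I'll check the result with numbers.

Run:
```python
from h import *
b=cap('top');a=cap('scene')
s=np.array([.5118,.0943]);n=np.array([.606,-.795]);ey=np.array([.795,.606])
for c,nm in((b,'top'),(a,'scene')):
    im=c['color']
    hsv=cv2.cvtColor(im,cv2.COLOR_BGR2HSV)
    for z in(.10,.13,.16,.2,.25,.265,.278):
        u,v=proj(c,[*s,z]).round().astype(int); print(nm,z,(u,v),im[v-1:v+2,u-1:u+2].mean((0,1)).round())
# knob centres in top view from circles
im=b['color'];G=cv2.cvtColor(cv2.resize(im[205:305,187:267],None,fx=6,fy=6,interpolation=cv2.INTER_CUBIC),cv2.COLOR_BGR2GRAY)
C=cv2.HoughCircles(cv2.GaussianBlur(G,(9,9),2),cv2.HOUGH_GRADIENT,1,100,param1=80,param2=22,minRadius=35,maxRadius=55)
if C is not None:
    for x,y,r_ in C[0]:
        p=onz(b,187+x/6,205+y/6,.262)[:2]; print('circle',np.round(p,4),r_/6,'lat',round((p-s)@ey*1e3),'nor',round((p-s)@n*1e3))
for f,c,m in(('t0',b,'t0'),('s2',a,'s2'),('t2',b,'t2')):
    old=cv2.imread(f'pics/{f}.png'); d=cv2.absdiff(old,c['color']).max(2)>50
    k,l,stt,ce=cv2.connectedComponentsWithStats(cv2.morphologyEx(d.astype(np.uint8),cv2.MORPH_OPEN,np.ones((2,2))))
    print(f,[(tuple(ce[i].round().astype(int)),int(stt[i,4])) for i in range(1,k) if stt[i,4]>15])
```

```text
top 0.1 (np.int64(246), np.int64(262)) [137. 155. 170.]
top 0.13 (np.int64(245), np.int64(260)) [ 78.  99. 117.]
top 0.16 (np.int64(243), np.int64(259)) [ 87. 108. 129.]
top 0.2 (np.int64(241), np.int64(256)) [ 74. 119. 158.]
top 0.25 (np.int64(239), np.int64(253)) [107. 175. 227.]
top 0.265 (np.int64(238), np.int64(252)) [111. 183. 233.]
top 0.278 (np.int64(237), np.int64(251)) [114. 186. 235.]
scene 0.1 (np.int64(364), np.int64(229)) [160. 174. 179.]
scene 0.13 (np.int64(364), np.int64(220)) [161. 174. 179.]
scene 0.16 (np.int64(365), np.int64(210)) [103. 140. 167.]
scene 0.2 (np.int64(365), np.int64(197)) [ 79. 129. 167.]
scene 0.25 (np.int64(366), np.int64(180)) [ 75. 122. 157.]
scene 0.265 (np.int64(366), np.int64(174)) [ 87. 143. 185.]
scene 0.278 (np.int64(367), np.int64(170)) [111. 182. 230.]
circle [0.5371 0.1177] 6.566667 lat 34 nor -3
t0 [((np.int64(249), np.int64(214)), 3484), ((np.int64(339), np.int64(328)), 19037), ((np.int64(392), np.int64(197)), 148), ((np.int64(633), np.int64(224)), 189), ((np.int64(239), np.int64(304)), 1625), ((np.int64(457), np.int64(242)), 28), (
[... 1725 characters left out ...]
, ((np.int64(125), np.int64(465)), 57)]
t2 [((np.int64(439), np.int64(203)), 1968), ((np.int64(314), np.int64(363)), 38138), ((np.int64(476), np.int64(193)), 169), ((np.int64(392), np.int64(196)), 175), ((np.int64(477), np.int64(230)), 1519), ((np.int64(415), np.int64(230)), 20), ((np.int64(635), np.int64(229)), 35), ((np.int64(245), np.int64(263)), 466), ((np.int64(346), np.int64(256)), 67), ((np.int64(635), np.int64(280)), 186), ((np.int64(261), np.int64(280)), 21), ((np.int64(350), np.int64(283)), 25), ((np.int64(284), np.int64(310)), 77), ((np.int64(638), np.int64(319)), 31), ((np.int64(278), np.int64(322)), 17), ((np.int64(449), np.int64(326)), 92), ((np.int64(223), np.int64(337)), 54)]
```

Run:
```python
from h import *
a=cap('scene')['color'];o=cv2.imread('pics/s2.png')
dk=lambda B,G,R:(R<110)&(R>40)&(R-B>20)&(G<60)
wh=lambda B,G,R:(R>130)&(abs(R-B)<40)
tan=lambda B,G,R:(R>195)&(R-B>50)
for nm,bx,f in(('slicker',(328,185,356,232),dk),('mallet head',(383,205,402,235),wh),('mallet knob',(380,165,405,195),tan),('slicker knob',(330,160,352,190),tan)):
    print(nm,[ (blob(i,bx,f)[0].round(1),blob(i,bx,f)[1]) for i in(o,a)])
cv2.absdiff(o,a)
st()
```

```text
slicker [(array([342.7, 209.8]), array([337, 195,  12,  30, 278])), (array([341.8, 207.4]), array([337, 193,  11,  30, 275]))]
mallet head [(array([391.2, 220.2]), array([385, 208,  14,  25, 263])), (array([389.9, 219.7]), array([383, 207,  15,  25, 260]))]
mallet knob [(array([394.2, 173.5]), array([389, 170,  12,   9,  78])), (array([393.2, 172.9]), array([387, 169,  13,   9,  90]))]
slicker knob [(array([343.2, 170.6]), array([338, 167,  13,   9,  79])), (array([342.2, 168.6]), array([337, 164,  12,  10,  83]))]
32.65 [ 0.4964 -0.1955  0.3765] F [-0.3  0.2 -0.3] gap 0.0515
[[ 0.612 -0.791  0.001]
 [-0.791 -0.612  0.   ]
 [ 0.    -0.001 -1.   ]]
q [-0.38  0.1   1.64  0.    1.4   0.53]
```

```bash
python3 -c "
from cell import r
print(r.finish_job())"
```

```text
the job is handed in; nothing more can be done
None
```

The maul now hangs by its knob on the middle hook, the cupboard door is open about 100°, and I handed the job in at about 33 s. I drew the door to its catch by the handle and found the tongue at about y = -283 mm through the gap. I then pressed it down with the shut fingers while pushing the door open. I gripped the maul by its knob, slid it into the fork, lowered it until the prongs took its weight, and released it.

**Last checks**
- **Maul:** the wrist force went from -3 N to +5 N at the expected height. In both cameras the white head, handle and knob appear at the seat position. The force after the gripper withdrew was about 0 N.
- **Neighbouring tools:** the slicker and small mallet still hang in place. Both moved the same 1–2 pixels, which fits the door itself having turned slightly.
- **Other objects:** comparing pictures showed no clear movement on the bench. A few small differences, for example at the tool pot in the top view, I took to be shadows.

**What went wrong or disagreed**
- My first slide into the fork pressed against the hinge-side prong's tip with about 18 N. I eased the tool back and about 3.5 mm sideways, and it then went in freely.
- The circle search for the knobs in the top view did not find the maul's knob, so I relied on the colours instead.
- The viewer's 12-picture limit was reached, so I checked the final scene by numbers only, not by eye.

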